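# Load a capsule and hold the brew button down

### The arm

A 6-joint arm with a two-finger parallel gripper is mounted at the origin on the work surface. World frame = base frame: x ahead of the robot, y to its left, z up, the work surface at z = 0. Lengths are in m, angles in rad, forces in N, time in s.
With the tool pointing down it reaches from about 0.3 to 0.875 m from the base axis. Payload 6.4 kg.
Tool frame: the origin (TCP) lies on the centre line of the jaws, within the pads' length; the fingertips stand 22 mm ahead of it and the grasp point (between the pads) lies 3 mm ahead of it; z points along the fingers, y is the line along which they close (so a half turn about z gives the same grasp; the last joint's range is limited). The gripper opens to 88 mm and grips with 3 to 60 N. Pads are 18 mm wide; open, the fingers measure 123 mm over their backs; the gripper's body (75 mm by 187 mm) begins 45 mm behind the grasp point.
Start: joints at [1.083, 0.181, 1.607, -0, 1.354, -0.206], TCP at [0.16, 0.552, 0.261] pointing down, gripper open.
Joint ranges: [-2.99, 2.99], [-0.89, 2.07], [0.3, 2.58], [-1.14, 4.28], [0, 2.63], [-3.12, 3.12]. Speed limits (rad/s): [2.57, 2.57, 3.01, 3.14, 3.14, 3.14].

### API

Orientations are given as a rotation vector (axis times angle).
In Python, from workcell import manip gives the robot as it stands.
- The arm moves only by the tool move_arm, never from a script. Its argument "rows" is a list of rows, each a list of 7 numbers: the shift along the tool's x, y, z each as a share of 40 mm, from -1 to 1, then the turn, a rotation vector about the tool's x, y, z each as a share of 4 degrees, from -1 to 1, then the finger opening in mm, from 0 to 88.1. In form: [[dx, dy, dz, ax, ay, az, hand], ...]. A call has 1 to 20 rows; each row shifts and turns the commanded pose from where the row before left it, along the tool's axes as they then stand; what a row does not reach is not made up. A row lasts 1/10 s, in which the tool goes at most 50 mm and 8.59 degrees, less where a joint would pass 70% of its speed; a pose out of reach is approached as far as the arm can. A call with a number of a shift or a turn outside -1 to 1 is refused whole. A call with a gripper value outside its range is refused whole. The fingers move at their own pace and stop on an object; the grip force is fixed at half the most. Time passes only in rows, so rows that do not move let the fingers close. It gives the time, the measured TCP pose, the force, the opening and the grip force at its end, in the units of the state.
- manip.sense(): the state, without advancing time (a new reading comes with each control period).
- manip.camera(name): name is "scene" or "top"; returns the picture (400x640x3 uint8, red, green, blue); there is no depth.
- manip.calibration(name): a dict with "camera_matrix" (3x3 intrinsics, pixels), "xyz" and "attitude" of the camera in the world. Camera axes: x right, y up, looking along -z (the intrinsics and any distortion apply to the point x, -y, -z); pixel columns grow to the right and rows downward; lengths in m; the calibration is good to about 2 mm. A picture is of the moment at which its call begins. calibration takes no time and is no camera call.
- manip.job_done(): hands the job in; it is judged then, once.
The state is a dict: "time_s": time; "joint_positions": joint angles; "qd": joint speeds; "joint_torque": joint torques, N m; "position": TCP position; "tool_rot": TCP orientation; "wrist_force": force on the tool from outside, world axes, zero at the start; "moment": the same for the moment, N m; "grip_width": opening from 0.0 (shut) to 1.0 (fully open); "gripper_force": force on a finger pad.
Only numpy, scipy, OpenCV 4.12 (cv2) and the standard library are available. Lean on these libraries where they do the work, as an engineer would, in place of code of your own. Each camera call takes 0.05 s, during which the arm holds its last target. There are 200 camera calls.

### The job

Make a coffee: take the flat-topped coffee capsule out of the wooden tray, set it upright, foil up, in the round capsule holder of the coffee machine, let go of it, and then swing the lid down shut over it. Then press the round brew button fully down and keep it down, without leaning on it hard: the pump runs only while the button is held, so finish with your push still on it. Leave the two milk capsules in the tray, and do not knock the mug, the sugar jar or the teaspoon about.

Things in the scene. Friction and masses are not known exactly. Their poses are not given: they have to be found in the camera images.
- coffee_mid (a point): coffee capsule, brown plastic, round, 30 mm tall, 11 to 20 g: a cone (27 mm wide at the foot, 33 mm at 20 mm up) below a rim band 43 mm wide and 10 mm tall with a flat foil top. The point is on its axis half-way up (15 mm above the foot, 5 mm below the band); z points up through the foil. In the tray the cone hangs in a pocket and the band rests on the tray's top: only the band can be gripped.
- milk_a_mid (a point): a milk capsule, to be left in its pocket: same cone and rim band as the coffee capsule, but with a raised step 26 mm wide and 10 mm tall on top (40 mm tall in all). The point is on its axis, 15 mm above its foot.
- milk_b_mid (a point): the second milk capsule, same as the first.
- tray: wooden tray block, fixed, 156 x 156 mm and 30 mm high, with four round pockets 36.5 mm wide and 26 mm deep at x, y = +-38 mm; three hold a capsule (any pocket order), one is empty. Origin: centre of its underside; x and y along its sides, z up.
- machine: capsule coffee machine, fixed, black with red sides, 380 mm deep, 170 wide, flat top deck 205 mm high. Front (drip tray, mug, brew button) on its -x side, water tank at +x. Origin on the worktop, on the middle plane, 165 mm behind the front edge; x to its back, z up. On the deck, on the middle plane: button at x = -143 mm, capsule holder at -55 mm, lid hinge at +15 mm.
- holder (a point): centre of the capsule holder's mouth, level with the flat deck: a round hole 36.5 mm wide and 26 mm deep in a square steel plate. A capsule's cone drops in and its rim band rests on the plate, standing 10 mm proud (the capsule's middle point is then 5 mm below this point). Axes as the machine's.
- lid_hinge (a point): middle of the lid's hinge line, 217 mm above the worktop (12 mm above the deck), 70 mm behind the holder's centre; the hinge line runs along the machine's y.
- lid_edge (a point): the middle of the free edge (steel lip) of the lid, 115 mm from the hinge line. The lid is 84 mm wide; its plate is 10 mm thick, and shut its flat top lies 227 mm above the worktop. At the start it stands open, leaning a little to the back of the machine.
- lid (a joint): lid angle, rad: 0 is shut, flat over the holder; pi/2 is upright; 1.95 is the stop at fully open. A stiff hinge: the lid stays where it is left, and moves with about 1 to 2 N at its edge.
- brew_button (a joint): how far the brew button is pressed, m: 0 is up, 0.008 is fully down on its stop. A spring pushes it back up: it starts to move at about 1.5 N and is fully down at about 5 N.
- button_top (a point): centre of the flat top of the brew button, an aluminium cap 28 mm wide on the deck in front of the lid, standing 12 mm above the deck when up and 4 mm above it when fully down.
- mug: white mug on the machine's drip tray under the brew head, 75 mm tall, 72 mm wide; origin at the centre of its foot. Leave it alone.
- sugar_jar: glass sugar jar with a steel cap, 85 mm tall, 70 mm wide, on the worktop; origin at the centre of its foot. Leave it alone.
- teaspoon: steel teaspoon 130 mm long lying on the worktop. Leave it alone.
There are look-alikes about, which are no part of the job. What is shaped like the part that bears coffee_mid but purple is not meant.

How it is judged:
On the way, in this order (a step that is already met when the one before it is completed fails the run):
1. the coffee capsule sits upright in the machine's capsule holder, its rim on the plate, and is let go (horizontal distance between coffee_mid and holder below 0.004 m and z of coffee_mid in the frame of holder between -0.009 and -0.002 m and angle between coffee_mid's own z axis and vertical below 0.12 rad and contact force between the fingers and coffee below 0.1 N), for 0.3 s.
2. the lid is shut over the seated capsule (horizontal distance between coffee_mid and holder below 0.004 m and z of coffee_mid in the frame of holder between -0.009 and -0.002 m and angle between coffee_mid's own z axis and vertical below 0.12 rad and value of joint lid below 0.05 rad), for 0.2 s.
3. the brew button is fully down under the robot's push (all of step 2 and value of joint brew_button above 0.0065 m and contact force between any of the fingers, the arm and brew_button above 2 N), for 0.5 s.
At the end, for the whole second after the job is handed in: Ends holding: the robot still presses the brew button with 2 to 25 N, at least 6.5 mm of its 8 mm down; lid within 0.05 rad of shut; coffee capsule upright (0.12 rad) in the holder, within 4 mm of its centre, its middle 2 to 9 mm below the mouth; milk capsules moved under 20 mm (all of step 3 and contact force between each of the arm, the fingers and brew_button below 25 N and distance of each of milk_a_mid, milk_b_mid from where it was at the start of the episode below 0.02 m); the arm keeps its last pose, push and grip.
It fails at once if a milk capsule is pulled out of its pocket (moved more than 20 mm) (not (distance of milk_a_mid from where it was at the start of the episode below 0.02 m) or not (distance of milk_b_mid from where it was at the start of the episode below 0.02 m)).
It fails at once if the mug, the sugar jar or the teaspoon is knocked about (moved more than 40 mm, or mug or jar tipped by more than 0.5 rad) (distance of any of mug, sugar_jar, teaspoon from where it was at the start of the episode above 0.04 m or angle between any of mug, sugar_jar's own z axis and vertical above 0.5 rad).
It also fails if it takes over 64 s, if anything falls off the work surface, if the arm or the gripper's body presses on something with over 40 N, if the wrist force passes 120 N, or if a joint passes its speed limit or range.

## Working session

There is one attempt and no reset: what is moved stays moved. The work goes in short steps, Python scripts to look and compute and a tool call to move; the robot and the scene stay as the last step left them, time stands still between calls to the robot, and variables do not carry over. Pictures are saved under pics/ and viewed, at most 10 in all, crops included, and the job is handed in when it is done.

Besides the shell and the picture viewer there is one more tool, called after "Emit:" by a JSON object that holds its "name" and its "arguments". move_arm: Moves the arm, as the interface text tells. Shift numbers are shares of 40 mm and turn numbers shares of 4 degrees, none past 1 either way. Its arguments: {"type":"object","properties":{"rows":{"type":"array","items":{"type":"array","items":{"type":"number"}}}},"required":["rows"]}

```bash
mkdir -p pics; ls; python3 - <<'E'
from workcell import manip
import cv2
for n in("scene","top"):
    c=manip.calibration(n);print(n,c)
    cv2.imwrite(f"pics/{n}0.png",manip.camera(n)[:,:,::-1])
print(manip.sense())
E
```

```text
pics
scene {'camera_matrix': array([[464.84624409,   0.        , 314.53372022],
       [  0.        , 464.84624409, 196.25828396],
       [  0.        ,   0.        ,   1.        ]]), 'xyz': array([1.06805   , 0.44295491, 1.13902516]), 'attitude': array([0.31287969, 0.63136348, 2.15885201])}
top {'camera_matrix': array([[484.01915283,   0.        , 320.92136913],
       [  0.        , 484.01915283, 195.47244535],
       [  0.        ,   0.        ,   1.        ]]), 'xyz': array([0.35020401, 0.0475615 , 1.50297361]), 'attitude': array([ 0.1265887 , -0.12725771, -1.58819371])}
{'time_s': 0.1, 'joint_positions': array([ 1.08271573e+00,  1.81453780e-01,  1.60786424e+00, -1.60415736e-05,
        1.35378445e+00, -2.06282520e-01]), 'qd': array([ 0.00208659, -0.00138817, -0.00284706, -0.00024289,  0.00156326,
       -0.0009063 ]), 'joint_torque': array([ 2.57752963e-04, -4.34817159e+01, -3.42693615e+01,  7.03182234e-02,
        3.40663351e-02, -5.65680580e-06]), 'position': array([0.15967186, 0.55194243, 0.25992865]), 'tool_rot': array([-4.41108642e-01, -3.10996585e+00,  2.23813138e-03]), 'wrist_force': array([ 1.19412398,  0.09156808, -0.99965675]), 'moment': array([-0.00073444,  0.04664006,  0.00813141]), 'gripper_force': 0.0, 'grip_width': 0.9994147944400514}
```

View pics/scene0.png

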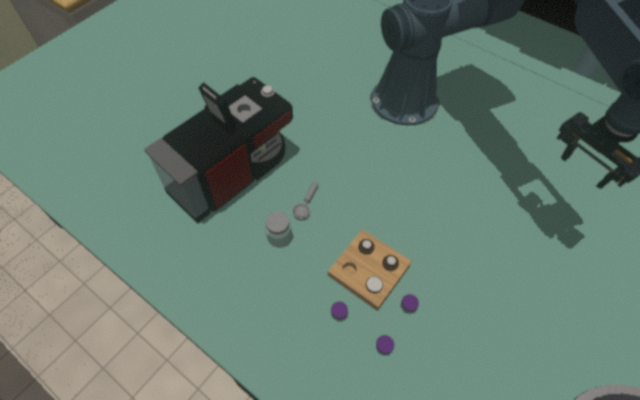

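View pics/top0.png

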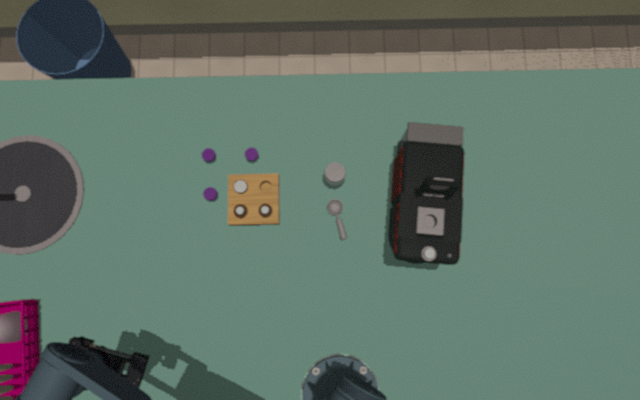

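The scene view shows the tray at about (370,268), with the flat bright-foil capsule at (374,285). The machine's holder plate is at (245,108), its button at (267,91) and the lid at (213,105). In the top view the tray is at (253,200), the capsule at (240,186), the holder at (431,221) and the button at (429,254).

Candidates for the coffee capsule:
- Top (240,186) has a full-width flat foil in a tray pocket, so it fits.
- Top (240,211) and (265,210) have a small raised step, so they are milk.
- The purple ones at (209,155), (251,155) and (210,194) are decoys outside the tray.

I'll confirm with a crop and measure.

```bash
cat > h.py <<'E'
import numpy as np, cv2
from scipy.spatial.transform import Rotation as R
from workcell import manip
def ray(cam,uv):
    c=manip.calibration(cam);K=c["camera_matrix"]
    d=np.linalg.solve(K,[uv[0],uv[1],1.]);return c["xyz"],R.from_rotvec(c["attitude"]).apply([d[0],-d[1],-d[2]])
def on(cam,uv,z):
    o,d=ray(cam,uv);return o+d*(z-o[2])/d[2]
def tri(uvs,uvt):
    (o,d),(p,e)=ray("scene",uvs),ray("top",uvt)
    s=np.linalg.lstsq(np.c_[d,-e],p-o,rcond=None)[0];a,b=o+s[0]*d,p+s[1]*e
    return (a+b)/2,np.linalg.norm(a-b)
def proj(cam,p):
    c=manip.calibration(cam);q=R.from_rotvec(c["attitude"]).inv().apply(np.asarray(p)-c["xyz"])
    u=c["camera_matrix"]@[q[0],-q[1],-q[2]];return u[:2]/u[2]
E
python3 - <<'E'
from h import *
s=cv2.imread("pics/scene0.png");t=cv2.imread("pics/top0.png")
def c(im,x,y,w,h,k=5):return cv2.resize(im[y:y+h,x:x+w],None,fx=k,fy=k,interpolation=cv2.INTER_CUBIC)
a=np.hstack([c(t,224,170,60,60),c(s,325,228,95,60)])
b=np.hstack([c(t,385,170,80,100,3),c(s,190,75,115,100,3)])
w=max(a.shape[1],b.shape[1]);f=lambda m:np.pad(m,((0,0),(0,w-m.shape[1]),(0,0)))
o=np.vstack([f(a),f(b)]);print(o.shape);cv2.imwrite("pics/crop.png",o)
def blob(im,m,x,y,w,h):
    z=np.zeros(m.shape,np.uint8);z[y:y+h,x:x+w]=m[y:y+h,x:x+w]
    k=max(cv2.findContours(z,0,1)[0],key=cv2.contourArea);return k
for n,im,box,foil,plate,but in(("top",t,(222,168,64,64),(230,177,22,20),(412,203,36,36),(418,243,22,22)),("scene",s,(322,226,96,84),(363,272,24,24),(226,92,40,34),(258,82,20,18))):
    hsv=cv2.cvtColor(im,cv2.COLOR_BGR2HSV);H,S,V=cv2.split(hsv)
    wood=((H<25)&(S>70)).astype(np.uint8)*255
    r=cv2.minAreaRect(cv2.convexHull(blob(im,wood,*box)));print(n,"tray",r)
    g=((S<60)&(V>110)).astype(np.uint8)*255
    for nm,bx in(("foil",foil),("plate",plate),("button",but)):
        k=blob(im,g,*bx);h=cv2.convexHull(k);M=cv2.moments(h);print(nm,M["m10"]/M["m00"],M["m01"]/M["m00"],M["m00"],cv2.minAreaRect(h))
E
```

```text
(600, 775, 3)
top tray ((253.0, 198.5), (51.0, 50.0), 90.0)
foil 240.04607046070458 186.0 123.0 ((240.0, 186.0), (12.0, 12.0), 90.0)
plate 430.1005167958656 220.64418604651163 645.0 ((430.12298583984375, 220.64755249023438), (26.2553653717041, 25.53108024597168), 5.19442892074585)
button 428.43200962695545 253.26113116726833 138.5 ((428.5, 253.5), (13.0, 13.0), 90.0)
scene tray ((368.8519592285156, 267.2819519042969), (62.152076721191406, 58.81928253173828), 35.837650299072266)
foil 374.0306306306306 283.7684684684684 185.0 ((374.2500305175781, 283.7500305175781), (15.55634880065918, 14.849241256713867), 45.0)
plate 243.80327198364006 108.25030674846626 407.5 ((244.15382385253906, 107.73075866699219), (19.137157440185547, 25.51620864868164), 56.30992889404297)
button 268.8033573141487 87.65587529976018 139.0 ((269.0, 87.5), (11.0, 14.0), 90.0)
```

View pics/crop.png

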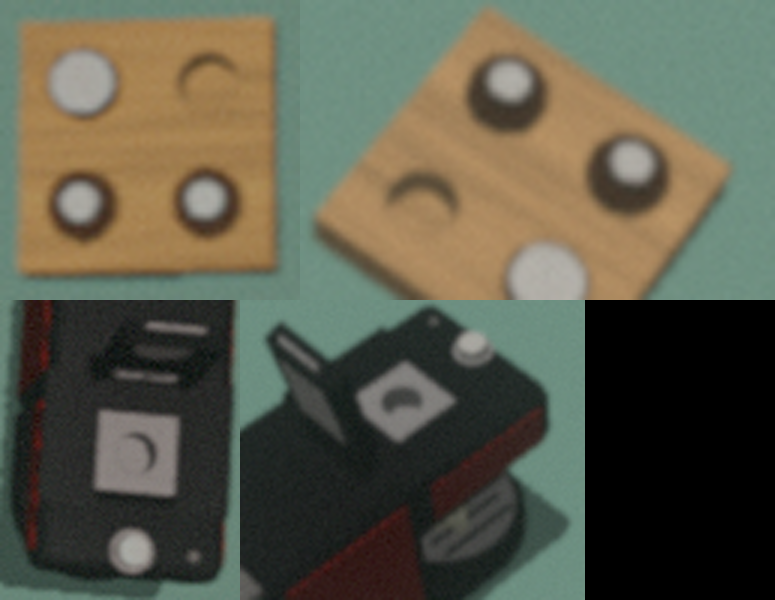

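The crop confirms it: the full-width flat foil at top-left of the tray is the coffee capsule, and the two below it have raised milk steps. The holder hole, button and leaning lid are visible too.

```bash
python3 - <<'E'
from h import *
np.set_printoptions(precision=4,suppress=True)
D=dict(foil=((374.03,283.77),(240.05,186.),.04),plate=((243.8,108.25),(430.1,220.64),.205),button=((268.8,88),(428.43,253.26),.217))
P={}
for k,(a,b,z) in D.items():
    p,q=on("scene",a,z),on("top",b,z);P[k]=(p+q)/2;print(k,p,q,tri(a,b))
# tray top corners from hull, both views; plate corners
for n,box in(("top",(222,168,64,64)),("scene",(322,226,96,84))):
    im=cv2.imread(f"pics/{n}0.png");H,S,V=cv2.split(cv2.cvtColor(im,cv2.COLOR_BGR2HSV))
    x,y,w,h=box
    m=((S<60)&(V>110)).astype(np.uint8)*255
    x,y,w,h=(412,203,36,36) if n=="top" else (226,92,40,34)
    z=np.zeros_like(m);z[y:y+h,x:x+w]=m[y:y+h,x:x+w];k=max(cv2.findContours(z,0,2)[0],key=cv2.contourArea)
    c=cv2.approxPolyDP(cv2.convexHull(k),4,True)[:,0];w3=np.array([on(n,p,.205) for p in c]);print(n,c.tolist());print(w3, w3.mean(0))
    e=np.roll(w3,-1,0)-w3;print(np.degrees(np.arctan2(e[:,1],e[:,0])),np.linalg.norm(e,axis=1))
v=P["plate"]-P["button"];print("machine x dir deg",np.degrees(np.arctan2(v[1],v[0])),np.hypot(*v[:2]))
s=manip.sense();print(R.from_rotvec(s["tool_rot"]).as_matrix())
E
```

```text
foil [0.6235 0.2906 0.04  ] [0.6228 0.2922 0.04  ] (array([0.6231, 0.2914, 0.0402]), np.float64(0.0017815124117328096))
plate [ 0.4868 -0.248   0.205 ] [ 0.4863 -0.2478  0.205 ] (array([ 0.4865, -0.2481,  0.2046]), np.float64(0.0005146822817928771))
button [ 0.3957 -0.236   0.217 ] [ 0.3987 -0.2357  0.217 ] (array([ 0.3982, -0.2344,  0.2201]), np.float64(0.001401786257013422))
top [[419, 207], [443, 210], [442, 234], [417, 231]]
[[ 0.524  -0.2199  0.205 ]
 [ 0.5144 -0.2843  0.205 ]
 [ 0.4497 -0.2776  0.205 ]
 [ 0.4591 -0.211   0.205 ]] [ 0.4868 -0.2482  0.205 ]
[-98.4378 174.1184  81.9084  -7.7703] [0.0651 0.0651 0.0672 0.0654]
scene [[246, 97], [259, 109], [241, 120], [230, 106]]
[[ 0.452  -0.2718  0.205 ]
 [ 0.4635 -0.2137  0.205 ]
 [ 0.5228 -0.2252  0.205 ]
 [ 0.5038 -0.2833  0.205 ]] [ 0.4855 -0.2485  0.205 ]
[  78.7765  -11.0037 -108.0518  167.4543] [0.0592 0.0603 0.0611 0.0531]
machine x dir deg -7.681413610533313 0.09019452035110825
[[-0.9606  0.2781 -0.0007]
 [ 0.2781  0.9606 -0.0013]
 [ 0.0003 -0.0015 -1.    ]]
```

Both views agree to within 3 mm, and the spacing checks out: holder to button measures 90 mm against 88 mm given. The foil height of 40 mm also matches. First I turn the tool so the jaws close along the machine's y, then travel to above the capsule.

Emit:
{"name": "move_arm", "arguments": {"rows": [[0,0,0,0,0,-1,60],[0,0,0,0,0,-1,60],[0,0,0,0,0,-0.1,60],[-0.4,-0.16,0,0,0,0,60],[-0.8,-0.32,0,0,0,0,60],[-0.8,-0.32,0,0,0,0,60],[-0.8,-0.32,0,0,0,0,60],[-0.8,-0.32,0,0,0,0,60],[-0.8,-0.32,0,0,0,0,60],[-0.8,-0.32,0,0,0,0,60],[-0.8,-0.32,0,0,0,0,60],[-0.8,-0.32,0,0,0,0,60],[-0.8,-0.32,0,0,0,0,60],[-0.8,-0.32,0,0,0,0,60],[-0.8,-0.32,0,0,0,0,60],[-0.8,-0.32,0,0,0,0,60],[-0.8,-0.32,0,0,0,0,60],[-0.8,-0.32,0,0,0,0,60],[-0.8,-0.32,0,0,0,0,60],[0,0,0,0,0,0,60]]}}

```text
time_s: 2.1
position: [0.6277, 0.2858, 0.2598]
tool_rot: [0.221, 3.133, -0.002]
wrist_force: [0.1, -0.2, -0.4]
grip_width: 0.68
gripper_force: 0.0
```

```bash
cat >> h.py <<'E'
def go(target):
    s=manip.sense();Rm=R.from_rotvec(s["tool_rot"])
    d=np.asarray(target)-s["position"];print("t",s["time_s"],"pos",s["position"].round(4),"F",s["wrist_force"].round(1),"w",round(s["grip_width"]*88.1,1),"gf",round(s["gripper_force"],2))
    print("y yaw",np.degrees(np.arctan2(*Rm.as_matrix()[[1,0],1])).round(2),"z",Rm.as_matrix()[:,2].round(4))
    print("units 40mm, tool axes:",(Rm.inv().apply(d)/.04).round(3))
E
python3 -c "
from h import *
go([.6231,.2914,.054])"
```

```text
t 2.1 pos [0.6277 0.2858 0.2598] F [ 0.1 -0.2 -0.4] w 59.9 gf 0.0
y yaw 81.93 z [ 4.0e-04 -1.1e-03 -1.0e+00]
units 40mm, tool axes: [0.135 0.128 5.145]
```

Emit:
{"name": "move_arm", "arguments": {"rows": [[0.135,0.128,0.5,0,0,0,60],[0,0,0.8,0,0,0,60],[0,0,0.8,0,0,0,60],[0,0,0.8,0,0,0,60],[0,0,0.8,0,0,0,60],[0,0,0.5,0,0,0,60],[0,0,0.3,0,0,0,60],[0,0,0.3,0,0,0,60],[0,0,0.15,0,0,0,60],[0,0,0.15,0,0,0,60],[0,0,0,0,0,0,60],[0,0,0,0,0,0,60]]}}

```text
time_s: 3.3
position: [0.6204, 0.2948, 0.0574]
tool_rot: [0.212, 3.133, 0.001]
wrist_force: [0.3, 0.7, -0.0]
grip_width: 0.679
gripper_force: 0.0
```

```bash
python3 - <<'E'
from h import *
go([.6231,.2914,.054])
a=manip.camera("scene")[:,:,::-1][210:320,310:430];b=manip.camera("top")[:,:,::-1][150:260,200:320]
cv2.imwrite("pics/g1.png",cv2.resize(np.hstack([a,b]),None,fx=3.3,fy=3.3,interpolation=cv2.INTER_CUBIC))
E
```

```text
t 3.3 pos [0.6204 0.2948 0.0574] F [ 0.3  0.7 -0. ] w 59.8 gf 0.0
y yaw 82.25 z [ 1.e-03  3.e-04 -1.e+00]
units 40mm, tool axes: [-0.078 -0.076  0.086]
```

View pics/g1.png

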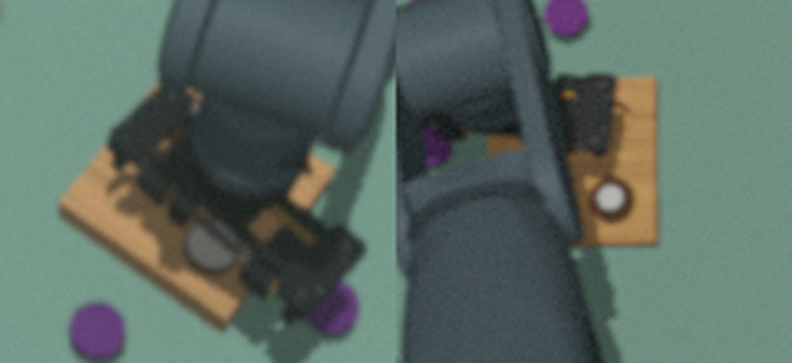

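The left half (scene view) shows the jaws straddling the capsule, with its foil at crop pixel (215,243) between the fingers and the milk untouched. I correct by 3 mm, lower a little, and close.

Emit:
{"name": "move_arm", "arguments": {"rows": [[-0.08,-0.08,0.08,0,0,0,60],[0,0,0,0,0,0,60],[0,0,0,0,0,0,50],[0,0,0,0,0,0,38],[0,0,0,0,0,0,38],[0,0,0,0,0,0,38],[0,0,0,0,0,0,38],[0,0,0,0,0,0,38]]}}

```text
time_s: 4.2
position: [0.6227, 0.2911, 0.0535]
tool_rot: [0.212, 3.134, 0.0]
wrist_force: [-0.8, -0.6, -0.1]
grip_width: 0.476
gripper_force: 30.0
```

```bash
python3 -c "
from h import *
go([.6231,.2914,.054])"
```

```text
t 4.2 pos [0.6227 0.2911 0.0535] F [-0.8 -0.6 -0.1] w 42.0 gf 30.0
y yaw 82.26 z [ 0.  0. -1.]
units 40mm, tool axes: [-0.01   0.008 -0.011]
```

Gripped at 42 mm with 30 N. Now lift.

Emit:
{"name": "move_arm", "arguments": {"rows": [[0,0,-0.2,0,0,0,38],[0,0,-0.4,0,0,0,38],[0,0,-0.6,0,0,0,38],[0,0,-0.8,0,0,0,38],[0,0,-0.8,0,0,0,38],[0,0,-0.8,0,0,0,38],[0,0,-0.8,0,0,0,38],[0,0,-0.8,0,0,0,38],[0,0,-0.8,0,0,0,38],[0,0,-0.7,0,0,0,38],[0,0,-0.5,0,0,0,38],[0,0,-0.2,0,0,0,38],[0,0,0,0,0,0,38],[0,0,0,0,0,0,38]]}}

```text
time_s: 5.6
position: [0.6223, 0.291, 0.3487]
tool_rot: [-0.212, -3.133, 0.001]
wrist_force: [0.0, -0.3, -0.8]
grip_width: 0.473
gripper_force: 30.0
```

```bash
python3 -c "
from h import *
go([.4861,-.248,.35])"
```

```text
t 5.6 pos [0.6223 0.291  0.3487] F [ 0.  -0.3 -0.8] w 41.7 gf 30.0
y yaw 82.26 z [-1.2e-03 -3.0e-04 -1.0e+00]
units 40mm, tool axes: [  1.558 -13.811  -0.025]
```

Emit:
{"name": "move_arm", "arguments": {"rows": [[0.2,-0.2,0,0,0,0,38],[0.26,-0.5,0,0,0,0,38],[0.3,-0.8,0,0,0,0,38],[0.3,-0.8,0,0,0,0,38],[0.3,-0.8,0,0,0,0,38],[0.2,-0.8,0,0,0,0,38],[0,-0.8,0,0,0,0,38],[0,-0.8,0,0,0,0,38],[0,-0.8,0,0,0,0,38],[0,-0.8,0,0,0,0,38],[0,-0.8,0,0,0,0,38],[0,-0.8,0,0,0,0,38],[0,-0.8,0,0,0,0,38],[0,-0.8,0,0,0,0,38],[0,-0.8,0,0,0,0,38],[0,-0.8,0,0,0,0,38],[0,-0.8,0,0,0,0,38],[0,-0.8,0,0,0,0,38],[0,-0.31,0,0,0,0,38],[0,0,0,0,0,0,38]]}}

```text
time_s: 7.6
position: [0.4857, -0.2488, 0.348]
tool_rot: [-0.216, -3.132, -0.003]
wrist_force: [0.8, 0.8, 0.5]
grip_width: 0.479
gripper_force: 30.0
```

Emit:
{"name": "move_arm", "arguments": {"rows": [[0,0,0,0,0,0,38],[0,0,0,0,0,0,38]]}}

```text
time_s: 7.8
position: [0.4866, -0.2465, 0.3492]
tool_rot: [-0.21, -3.134, -0.001]
wrist_force: [-0.0, -0.0, -1.0]
grip_width: 0.472
gripper_force: 30.0
```

```bash
python3 - <<'E'
from h import *
go([.4861,-.248,.35])
a=manip.camera("scene")[:,:,::-1][50:170,160:310];b=manip.camera("top")[:,:,::-1][160:280,370:490]
cv2.imwrite("pics/g2.png",cv2.resize(np.hstack([a,b]),None,fx=2.9,fy=2.9,interpolation=cv2.INTER_CUBIC))
E
```

```text
t 7.8 pos [ 0.4866 -0.2465  0.3492] F [-0. -0. -1.] w 41.6 gf 30.0
y yaw 82.33 z [-3.e-04  8.e-04 -1.e+00]
units 40mm, tool axes: [ 0.008 -0.039 -0.019]
```

View pics/g2.png

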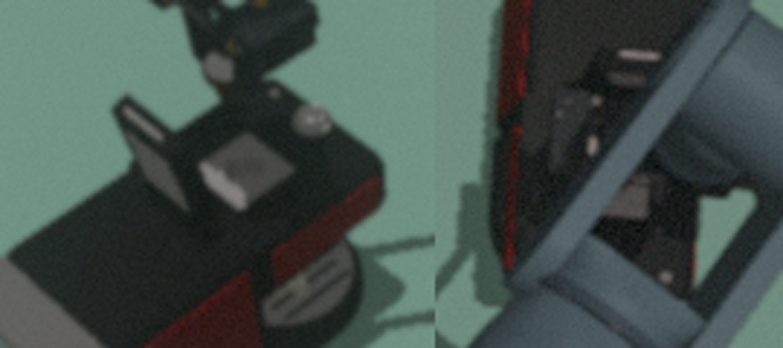

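The scene view shows the capsule held level above the plate, with the lid standing open at the back and clear. Descend until the cone is partly in the hole, then check the force.

Emit:
{"name": "move_arm", "arguments": {"rows": [[0,-0.04,0.3,0,0,0,38],[0,0,0.5,0,0,0,38],[0,0,0.5,0,0,0,38],[0,0,0.5,0,0,0,38],[0,0,0.4,0,0,0,38],[0,0,0.2,0,0,0,38],[0,0,0.1,0,0,0,38],[0,0,0.1,0,0,0,38],[0,0,0,0,0,0,38],[0,0,0,0,0,0,38],[0,0,0,0,0,0,38]]}}

```text
time_s: 9.0
position: [0.4865, -0.2497, 0.2462]
tool_rot: [0.212, 3.133, -0.001]
wrist_force: [0.3, -0.3, -0.4]
grip_width: 0.478
gripper_force: 30.0
```

```bash
python3 - <<'E'
from h import *
go([.4861,-.248,.2295])
E
```

```text
t 9.0 pos [ 0.4865 -0.2497  0.2462] F [ 0.3 -0.3 -0.4] w 42.1 gf 30.0
y yaw 82.26 z [ 1.e-03 -8.e-04 -1.e+00]
units 40mm, tool axes: [0.016 0.04  0.418]
```

Emit:
{"name": "move_arm", "arguments": {"rows": [[0.01,0.02,0.1,0,0,0,38],[0,0,0.1,0,0,0,38],[0,0,0.1,0,0,0,38],[0,0,0.05,0,0,0,38],[0,0,0.03,0,0,0,38],[0,0,0,0,0,0,38],[0,0,0,0,0,0,38]]}}

```text
time_s: 9.7
position: [0.486, -0.2486, 0.2304]
tool_rot: [0.212, 3.134, -0.0]
wrist_force: [0.0, 0.1, 0.2]
grip_width: 0.477
gripper_force: 30.0
```

```bash
python3 - <<'E'
from h import *
go([.4861,-.248,.2285])
print(manip.sense()["moment"])
E
```

```text
t 9.7 pos [ 0.486  -0.2486  0.2304] F [0.  0.1 0.2] w 42.0 gf 30.0
y yaw 82.25 z [ 1.e-04 -1.e-04 -1.e+00]
units 40mm, tool axes: [-0.001  0.016  0.047]
[ 0.03889256 -0.00685105 -0.03475115]
```

The capsule is about 2 mm above its seat with no contact force, so the cone is in the hole. Release and lift.

Emit:
{"name": "move_arm", "arguments": {"rows": [[0,0,0.03,0,0,0,38],[0,0,0,0,0,0,38],[0,0,0,0,0,0,44],[0,0,0,0,0,0,52],[0,0,0,0,0,0,60],[0,0,0,0,0,0,60],[0,0,0,0,0,0,60],[0,0,-0.3,0,0,0,60],[0,0,-0.6,0,0,0,60],[0,0,-0.8,0,0,0,60],[0,0,-0.8,0,0,0,60],[0,0,-0.8,0,0,0,60],[0,0,-0.8,0,0,0,60],[0,0,-0.8,0,0,0,60],[0,0,-0.4,0,0,0,60],[0,0,0,0,0,0,60],[0,0,0,0,0,0,60]]}}

```text
time_s: 11.4
position: [0.4858, -0.2485, 0.4412]
tool_rot: [0.212, 3.134, -0.0]
wrist_force: [0.0, -0.9, -0.8]
grip_width: 0.681
gripper_force: 0.0
```

```bash
python3 - <<'E'
from h import *
go([.4861,-.248,.2285])
a=manip.camera("scene")[:,:,::-1][50:170,160:310];b=manip.camera("top")[:,:,::-1][160:280,370:490]
cv2.imwrite("pics/s3.png",manip.camera("scene")[:,:,::-1])
cv2.imwrite("pics/g3.png",cv2.resize(np.hstack([a,b]),None,fx=2.9,fy=2.9,interpolation=cv2.INTER_CUBIC))
E
```

```text
t 11.4 pos [ 0.4858 -0.2485  0.4412] F [ 0.  -0.9 -0.8] w 60.0 gf 0.0
y yaw 82.25 z [ 3.e-04 -3.e-04 -1.e+00]
units 40mm, tool axes: [-4.000e-03  1.500e-02  5.317e+00]
```

View pics/g3.png

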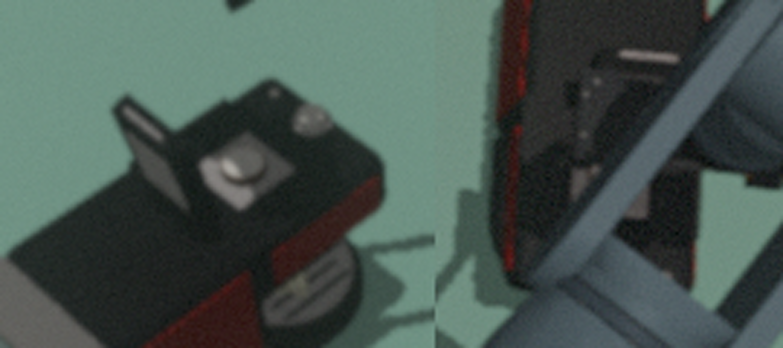

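The capsule sits level on the plate, foil up, at crop (240,161). The lid's lip bar is around scene crop (140,118). I check the capsule's centre and triangulate the lid edge.

```bash
python3 - <<'E'
from h import *
np.set_printoptions(precision=4,suppress=True)
im=cv2.imread("pics/s3.png");c=im[90:122,228:262];V=cv2.cvtColor(c,cv2.COLOR_BGR2GRAY)
_,m=cv2.threshold(V,150,255,0)
k=max(cv2.findContours(m,0,1)[0],key=cv2.contourArea);M=cv2.moments(k);uv=(M["m10"]/M["m00"]+228,M["m01"]/M["m00"]+90)
print(uv,M["m00"],on("scene",uv,.215),"expected foil px",proj("scene",[.4866,-.248,.215]))
e,g=tri((209.7,92.5),(443.8,178.5));print("edge",e,g)
x=np.array([np.cos(np.radians(-7.7)),np.sin(np.radians(-7.7)),0]);y=np.array([-x[1],x[0],0])
h=np.array([.4866,-.248,.217])+.07*x;d=e-h;print("hinge",h,"edge rel machine",d@x,d@y,d[2],"angle",np.arctan2(d[2],-d@x),np.hypot(d[2],d@x))
E
```

```text
(239.12121212121212, 107.60606060606061) 5.5 [ 0.4991 -0.2521  0.215 ] expected foil px [243.4039 105.6129]
edge [ 0.5764 -0.2585  0.3278] 0.0028158691553125384
hinge [ 0.556  -0.2574  0.217 ] edge rel machine 0.020402594322243197 0.0016305122982399056 0.11081034456554376 angle 1.7528787711462133 0.11267297066205614
```

The capsule foil is within 2 mm of the expected pixel and the lid angle comes out at about 1.75 rad (radius 113 mm against 115 mm given). Next I close the fingers, go over the lid and drop in behind it.

Emit:
{"name": "move_arm", "arguments": {"rows": [[-0.2,0,0,0,0,0,0],[-0.5,0,0,0,0,0,0],[-0.7,0,0,0,0,0,0],[-0.7,0,0,0,0,0,0],[-0.6,0,0,0,0,0,0],[-0.4,0,0,0,0,0,0],[-0.1,0,0,0,0,0,0],[0,0,0.3,0,0,0,0],[0,0,0.6,0,0,0,0],[0,0,0.7,0,0,0,0],[0,0,0.7,0,0,0,0],[0,0,0.5,0,0,0,0],[0,0,0.2,0,0,0,0],[0,0,0,0,0,0,0],[0,0,0,0,0,0,0]]}}

```text
time_s: 13.05
position: [0.6128, -0.2661, 0.3223]
tool_rot: [0.212, 3.133, -0.001]
wrist_force: [-0.7, 1.1, -0.6]
grip_width: 0.003
gripper_force: 0.0
```

```bash
cat >> h.py <<'E'
def mach():
    a=np.radians(-7.7);x=np.array([np.cos(a),np.sin(a),0]);y=np.array([-x[1],x[0],0])
    h=np.array([.4866,-.248,.217])+.07*x;d=manip.sense()["position"]-h
    print("TCP rel hinge, machine mm:",(1e3*np.array([d@x,d@y,d[2]])).round(1))
E
python3 - <<'E'
from h import *
go([.4861,-.248,.2285]);mach()
E
```

```text
t 13.05 pos [ 0.6128 -0.2661  0.3223] F [-0.7  1.1 -0.6] w 0.3 gf 0.0
y yaw 82.24 z [ 1.2e-03 -9.0e-04 -1.0e+00]
units 40mm, tool axes: [3.202 0.022 2.34 ]
TCP rel hinge, machine mm: [ 57.5  -1.  105.3]
```

Emit:
{"name": "move_arm", "arguments": {"rows": [[0.3,0,0,0,0,0,0],[0.32,0,0,0,0,0,0],[0.32,0,0,0,0,0,0],[0.28,0,0,0,0,0,0],[0.27,0,0,0,0,0,0],[0.27,0,0.07,0,0,0,0],[0.26,0,0.08,0,0,0,0],[0.24,0,0.13,0,0,0,0],[0.235,0,0.15,0,0,0,0],[0.2,0,0.19,0,0,0,0],[0.185,0,0.205,0,0,0,0],[0.14,0,0.23,0,0,0,0],[0.13,0,0.25,0,0,0,0],[0,0,0,0,0,0,0],[0,0,0,0,0,0,0]]}}

```text
time_s: 14.55
position: [0.4877, -0.2486, 0.2684]
tool_rot: [-0.212, -3.134, -0.001]
wrist_force: [0.1, 0.7, 0.1]
grip_width: 0.003
gripper_force: 0.0
```

```bash
python3 - <<'E'
from h import *
go([.4861,-.248,.2285]);mach()
a=manip.camera("scene")[:,:,::-1][50:170,160:310]
cv2.imwrite("pics/g4.png",cv2.resize(a,None,fx=3.5,fy=3.5,interpolation=cv2.INTER_CUBIC))
E
```

```text
t 14.55 pos [ 0.4877 -0.2486  0.2684] F [0.1 0.7 0.1] w 0.3 gf 0.0
y yaw 82.25 z [-8.e-04  9.e-04 -1.e+00]
units 40mm, tool axes: [0.041 0.009 0.998]
TCP rel hinge, machine mm: [-68.8  -0.5  51.4]
```

View pics/g4.png

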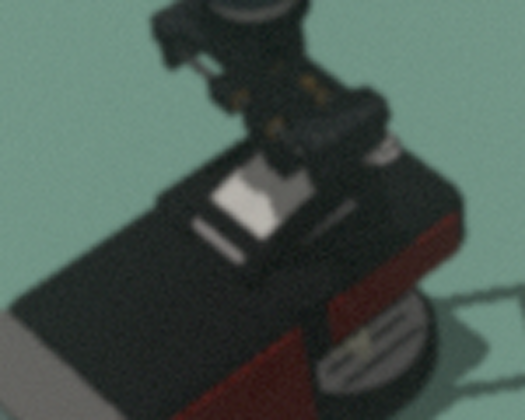

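The lid has swung nearly shut with the fingertips on its plate, and no hard force is shown. Press it the last 20 mm down.

Emit:
{"name": "move_arm", "arguments": {"rows": [[0.06,0,0.15,0,0,0,0],[0.04,0,0.15,0,0,0,0],[0.02,0,0.1,0,0,0,0],[0,0,0.06,0,0,0,0],[0,0,0.03,0,0,0,0],[0,0,0.02,0,0,0,0],[0,0,0,0,0,0,0],[0,0,0,0,0,0,0]]}}

```text
time_s: 15.4
position: [0.4828, -0.248, 0.2494]
tool_rot: [-0.212, -3.134, -0.0]
wrist_force: [-3.8, 3.1, 6.5]
grip_width: 0.004
gripper_force: 3.3
```

```bash
python3 - <<'E'
from h import *
go([.4861,-.248,.2285]);mach()
E
```

```text
t 15.4 pos [ 0.4828 -0.248   0.2494] F [-3.8  3.1  6.5] w 0.3 gf 3.33
y yaw 82.26 z [-8.e-04  2.e-04 -1.e+00]
units 40mm, tool axes: [-0.081  0.012  0.521]
TCP rel hinge, machine mm: [-73.7  -0.5  32.4]
```

The lid is on its stop: 6.5 N upward at tip height 227 mm, which matches the given shut height. Lift, move over the button and come down to just above it.

Emit:
{"name": "move_arm", "arguments": {"rows": [[0,0,0.02,0,0,0,0],[0,0,0,0,0,0,0],[0,0,-0.4,0,0,0,0],[0,0,-0.6,0,0,0,0],[0.3,0,0,0,0,0,0],[0.6,0,0,0,0,0,0],[0.6,0,0,0,0,0,0],[0.4,0,0,0,0,0,0],[0.2,0,0,0,0,0,0],[0,0,0,0,0,0,0],[0,0,0.4,0,0,0,0],[0,0,0.4,0,0,0,0],[0,0,0.2,0,0,0,0],[0,0,0,0,0,0,0],[0,0,0,0,0,0,0]]}}

```text
time_s: 16.9
position: [0.4003, -0.237, 0.2479]
tool_rot: [0.212, 3.134, 0.0]
wrist_force: [0.7, -0.2, 0.4]
grip_width: 0.003
gripper_force: 0.0
```

```bash
python3 - <<'E'
from h import *
go([.399,-.2362,.2385]);mach()
a=manip.camera("scene")[:,:,::-1][50:170,160:310]
cv2.imwrite("pics/g5.png",cv2.resize(a,None,fx=3.5,fy=3.5,interpolation=cv2.INTER_CUBIC))
E
```

```text
t 16.9 pos [ 0.4003 -0.237   0.2479] F [ 0.7 -0.2  0.4] w 0.3 gf 0.0
y yaw 82.27 z [ 1.e-04  0.e+00 -1.e+00]
units 40mm, tool axes: [0.034 0.016 0.236]
TCP rel hinge, machine mm: [-157.    -0.7   30.9]
```

View pics/g5.png

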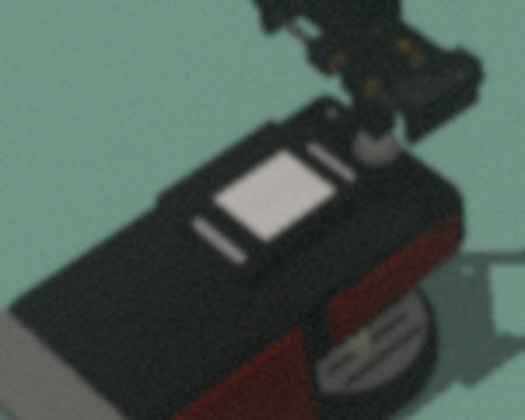

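The lid lies flat and shut, with its lip at crop (330,162), and the fingertips are over the button at (375,148). Press down gradually.

Emit:
{"name": "move_arm", "arguments": {"rows": [[0.02,0.01,0.1,0,0,0,0],[0,0,0.1,0,0,0,0],[0,0,0.08,0,0,0,0],[0,0,0.06,0,0,0,0],[0,0,0.05,0,0,0,0],[0,0,0.03,0,0,0,0],[0,0,0,0,0,0,0],[0,0,0,0,0,0,0]]}}

```text
time_s: 17.75
position: [0.3993, -0.2366, 0.2314]
tool_rot: [0.212, 3.134, -0.001]
wrist_force: [-1.4, 0.8, 5.1]
grip_width: 0.001
gripper_force: 2.7
```

```bash
python3 - <<'E'
from h import *
go([.399,-.2362,.231]);mach()
E
```

```text
t 17.75 pos [ 0.3993 -0.2366  0.2314] F [-1.4  0.8  5.1] w 0.1 gf 2.7
y yaw 82.26 z [ 5.e-04 -5.e-04 -1.e+00]
units 40mm, tool axes: [0.01  0.008 0.01 ]
TCP rel hinge, machine mm: [-158.    -0.4   14.4]
```

Emit:
{"name": "move_arm", "arguments": {"rows": [[0,0,0.02,0,0,0,0],[0,0,0.01,0,0,0,0],[0,0,0,0,0,0,0],[0,0,0,0,0,0,0],[0,0,0,0,0,0,0],[0,0,0,0,0,0,0],[0,0,0,0,0,0,0]]}}

```text
time_s: 18.45
position: [0.3994, -0.2365, 0.2313]
tool_rot: [0.212, 3.134, -0.001]
wrist_force: [-4.0, 3.2, 11.9]
grip_width: 0.009
gripper_force: 6.7
```

```bash
python3 - <<'E'
from h import *
go([.399,-.2362,.231]);mach()
E
```

```text
t 18.45 pos [ 0.3994 -0.2365  0.2313] F [-4.   3.2 11.9] w 0.8 gf 6.68
y yaw 82.27 z [ 6.e-04 -8.e-04 -1.e+00]
units 40mm, tool axes: [0.011 0.007 0.007]
TCP rel hinge, machine mm: [-157.9   -0.3   14.3]
```

The force rose from 5 to 12 N with no further travel, so the button is on its stop and well under 25 N. Hold briefly and hand in.

Emit:
{"name": "move_arm", "arguments": {"rows": [[0,0,0,0,0,0,0],[0,0,0,0,0,0,0],[0,0,0,0,0,0,0],[0,0,0,0,0,0,0],[0,0,0,0,0,0,0]]}}

```text
time_s: 18.95
position: [0.3994, -0.2366, 0.2313]
tool_rot: [0.212, 3.134, -0.001]
wrist_force: [-2.5, 4.0, 12.6]
grip_width: 0.005
gripper_force: 6.7
```

```bash
python3 -c "
from h import *
f=manip.sense()['wrist_force'];print(f)
if 5<f[2]<20: print(manip.job_done())"
```

```text
[-2.49876396  3.96829699 12.6140827 ]
the job is handed in; nothing more can be done
None
```

I handed the job in at about 19 s, with the coffee capsule seated in the holder, the lid shut over it and the brew button held on its stop at about 13 N; the hand-in call returned no verdict.

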